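Clear the grout brush off the pump control and hold the lever at run

ROBOT

A 6-joint arm with a two-finger parallel gripper is mounted at the origin on the work surface. World frame = base frame: x ahead of the robot, y to its left, z up, the work surface at z = 0. Lengths are in m, angles in rad, forces in N, time in s.
With the tool pointing down it reaches from about 0.3 to 0.825 m from the base axis. Payload 5.4 kg.
Tool frame: the origin (TCP) lies midway between the tips of the shut fingers; the grasp point (between the pads) lies 19 mm behind it; x points along the fingers, y is the direction in which the jaws open and shut, and the axes are right-handed (so a half turn about x gives the same grasp; the last joint's range is limited). The gripper opens to 92 mm and grips with 3 to 60 N. Pads are 20 mm wide; open, the fingers measure 128 mm over their backs; the gripper's body (75 mm by 189 mm) begins 69 mm behind the grasp point.
Start: joints at [1.031, 0.158, 1.597, -0, 1.386, -0.21], TCP at [0.186, 0.544, 0.215] pointing down, gripper open.
Joint ranges: [-2.91, 2.91], [-0.94, 2.29], [0.18, 2.7], [-1.29, 4.43], [0.17, 2.64], [-3, 3]. Speed limits (rad/s): [2.57, 2.57, 3.14, 3.14, 3.14, 3.14].

INTERFACE

Orientations are given as a rotation vector (axis times angle).
In Python, from cell import * gives the robot as it stands.
- The arm moves only by the shell command python3 -m handwheel 'ROWS' [FORCE]. ROWS is JSON, one flat list of numbers, 7 for each row, row after row: the shift along the tool's x, y, z in cm, then the turn, a rotation vector about the tool's x, y, z in degrees, then the gripper's target within -1 to 1 (shut at 1, half-way at 0, fully open at -1). A call has 1 to 5 rows; each row shifts and turns the commanded pose from where the row before left it, along the tool's axes as they then stand; what a row does not reach is not made up. A row lasts 1/8 s, in which the tool goes at most 62.5 mm and 10.7 degrees, less where a joint would pass 70% of its speed; a pose out of reach is approached as far as the arm can. A call is refused whole if a number of a shift passes 6.25 or a number of a turn 10.7, either way. A call with a gripper value outside its range is refused whole. The fingers move at their own pace and stop on an object; FORCE is the grip in N (left out, the last holds). Time passes only in rows, so rows that do not move let the fingers close. It gives the time, the measured TCP pose, the force and the opening at its end, in the units of the state.
- get_state(): the state, without advancing time (a new reading comes with each control period).
- read_camera(name): name is "side" or "top" or "wrist"; returns a dict with "img" (480x640x3 uint8, red, green, blue), "range_z" (480x640 float32, m along the optical axis (not along the pixel's ray), 0 where there is no reading), "intrinsics" (3x3 intrinsics, pixels), "k1" (the pictures are not rectified: a ray, as slopes to the right and down, at radius r is drawn at 1 + k1 r^2 times it, then the intrinsics apply), "origin" and "attitude" of the camera in the world; the wrist camera has in their place "hand_eye" (4x4, takes a point from camera to tool coordinates, whose origin is the TCP and whose axes are the tool frame's). Camera axes: x right, y up, looking along -z (the intrinsics and any distortion apply to the point x, -y, -z); pixel columns grow to the right and rows downward; lengths in m; the calibration is good to about 2 mm. A picture is of the moment at which its call begins: read the wrist's pose just before it.
- close_job(): hands the job in, once; it reports no verdict.
The state is a dict: "t": time; "q": joint angles; "joint_vel": joint speeds; "joint_torque": joint torques, N m; "tool_pos": TCP position; "orientation": TCP orientation; "wrist_force": force on the tool from outside, world axes, zero at the start; "ft_torque": the same for the moment, N m; "gripper_width": finger opening in m.
Only numpy, scipy, OpenCV 4.12 (cv2) and the standard library are available. Lean on these libraries where they do the work, as an engineer would, in place of code of your own. Each camera call takes 0.05 s, during which the arm holds its last target.

TASK

Someone left the grout brush lying across the pump control under the stairs: pick it up, lay it down flat in the open bay of the caddy (do not drop it in) and let go of it. Then press the control's spring-return lever pad down with the fingers, past its first two clicks to the third, and keep holding it there, not down on its bottom stop: the program finishes while still holding the lever at the third click. Leave everything else on the shelf where it is.

Things in the scene. Friction and masses are not known exactly. Their poses are not given: they have to be found in the camera images.
- pad_top (a point): Centre of the top face of the control's steel press pad (44 mm along its x, 66 mm along its y, 8 mm thick), level, moving straight down. At rest its top is 136 mm above the shelf, 14 mm below the cheeks' top edges. White ticks on the cheeks' +x end faces show the pad-top height at rest and at clicks 1, 2, 3 (third tick thickest). Axes as the control's.
- control: Grey pump control, 150 mm high, fixed to the shelf, left or right of the caddy; origin on the shelf under the pad centre, z up. Two upright cheeks 10 mm thick, inner faces 50 mm to either side of the pad centre in y, reach from x = -80 to +40 mm; a column as high closes the side x = -120 to -75 mm; the +x side is open.
- lever (a joint): How far the pad is pressed down, m: 0 at rest, clicks (light detents) at 0.011, 0.022 and 0.033, hard bottom stop at 0.046. A spring pushes it back up all the way as soon as it is let go: about 4 N at rest, 7 N at the third click, plus 1 to 3 N to get over each click.
- brush_mid (a point): Middle of the wooden grout brush's handle, half-way up: grasp here. x runs towards the head, z up. Handle 20 wide, 24 high, from 95 mm behind this point; head ends 116 mm ahead, 22 wide; bristles from 76 mm on, down to 34 mm below this point. 0.06 to 0.13 kg. At the start it lies bristles down across the cheeks' tops above the pad (underside 14 mm above it), head overhanging one cheek.
- brush: The same brush's body, origin on the handle's underside, 12 mm below brush_mid; same axes.
- bay_floor (a point): Centre of the floor of the blue caddy's open bay, 6 mm above the shelf. Bay inside 130 mm along x, 250 mm along y; walls 6 mm thick, rim 54 mm above this floor. On its +x side is an 84 mm deep compartment under a closed flip lid, 70 mm above this floor. Axes as the caddy's, z up. The caddy is fixed to the shelf; place and yaw vary.
- soap_dish: White ceramic soap dish, 110 x 75 x 22 mm; bystander standing or lying on the shelf, origin at its underside; not to be moved.
- bottle_a: Taller closed white plastic bottle, 68 mm across, 170 mm tall; bystander standing or lying on the shelf, origin at its underside; not to be moved.
- bottle_b: Shorter closed white plastic bottle, 60 mm across, 150 mm tall; bystander standing or lying on the shelf, origin at its underside; not to be moved.
- jar: Small glass jar with steel cap, 50 mm across, 55 mm tall; bystander standing or lying on the shelf, origin at its underside; not to be moved.
- scraper: Flat scraper (spatula) 200 mm long, lying flat; bystander standing or lying on the shelf, origin at its underside; not to be moved.
- can: Tin can, 90 mm across, 110 mm tall; bystander standing or lying on the shelf, origin at its underside; not to be moved.
Mind the look-alikes: they are no part of the job. What is shaped like the brush but purple is not meant.

How it is judged:
By the outcome, as a careful person would: the job done as asked, in the order asked, and still so for the second after the job is handed in, while the arm keeps its last pose, push and grip.
It also fails if it takes over 59 s, if anything falls off the work surface, if the arm or the gripper's body presses on something with over 40 N, if the wrist force passes 120 N, or if a joint passes its speed limit or range.

## Working session

There is one attempt and no reset: what is moved stays moved. The work goes in short steps, Python scripts to look and compute and a shell command to move; the robot and the scene stay as the last step left them, time stands still between calls to the robot, and variables do not carry over. Pictures are saved under pics/ and viewed, and the job is handed in when it is done.

```bash
mkdir -p pics; ls; python3 - <<'E'
from cell import *
import cv2
s=get_state(); print({k:(v if not hasattr(v,'tolist') else v.tolist()) for k,v in s.items()})
for n in("top","side","wrist"):
    c=read_camera(n); cv2.imwrite(f"pics/{n}0.png",c["img"][:,:,::-1])
    print(n,{k:v for k,v in c.items() if k not in("img","range_z")})
E
```

```text
pics
{'t': 0.0, 'q': [1.0308796595929888, 0.15900664921783092, 1.5982062346403216, 9.944965730292215e-07, 1.3861772848776281, -0.2101071929000238], 'joint_vel': [-0.0006923744567403044, 0.0016569088519692071, 5.442638302584086e-05, -0.00029912214494477436, -0.00021581894323389984, 7.127695810021088e-05], 'joint_torque': [-0.000563490411877865, -38.55499863624573, -32.21153140068054, 0.07023305632174015, 0.03738649422302842, -0.00012564111329993466], 'tool_pos': [0.18592542239892193, 0.5434690026849214, 0.2136557490536777], 'orientation': [0.25752459966275304, 1.5559164823004974, -0.2601613605288358], 'wrist_force': [0.1423681541126257, 0.17670931032346826, 0.5858926314320457], 'ft_torque': [0.019998561888205372, -0.018699435936029813, 0.00893597186647669], 'gripper_width': 0.09196080960379542}
top {'intrinsics': array([[439.83279655,   0.        , 318.70011391],
       [  0.        , 439.83279655, 246.03054402],
       [  0.        ,   0.        ,   1.        ]]), 'k1': 0.019001251693964372, 'origin': array([ 0.32510509, -0.01851625,  1.4573863 ]), 'attitude': array([ 0.13796877, -0.
[... 200 characters left out ...]
'k1': 0.013629080910264456, 'origin': array([0.13841276, 0.96213775, 0.92463878]), 'attitude': array([ 0.22287946, -1.22374319, -2.47054868])}
wrist {'intrinsics': array([[415.37312321,   0.        , 317.31051578],
       [  0.        , 415.37312321, 243.61565778],
       [  0.        ,   0.        ,   1.        ]]), 'k1': 0.022950827355175313, 'hand_eye': array([[ 2.52052839e-04,  2.52171595e-01, -9.67682501e-01,
        -1.69250958e-01],
       [ 9.99998124e-01,  1.79483775e-03,  7.28192837e-04,
         1.02896623e-03],
       [ 1.92046264e-03, -9.67680869e-01, -2.52170670e-01,
        -7.07386170e-02],
       [ 0.00000000e+00,  0.00000000e+00,  0.00000000e+00,
         1.00000000e+00]])}
```

View pics/top0.png

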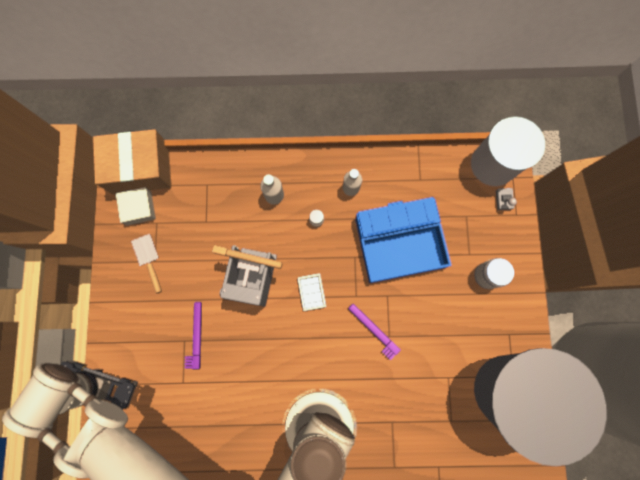

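View pics/side0.png

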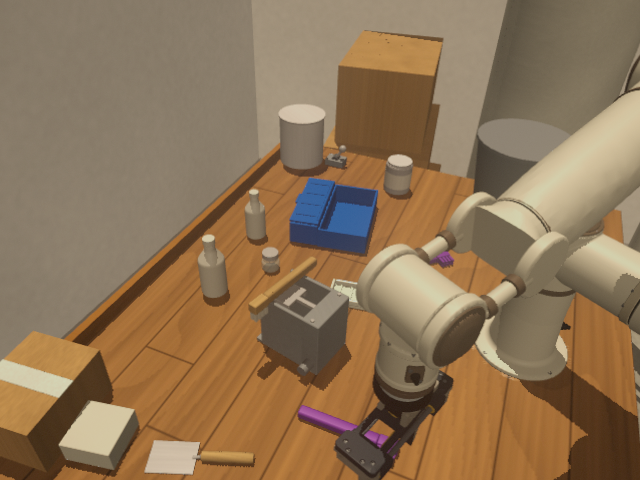

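View pics/wrist0.png

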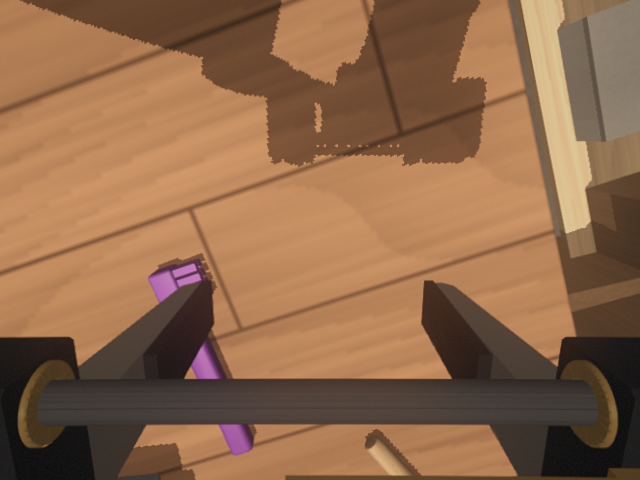

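```bash
cat > h.py <<'E'
from cell import *
import cv2, numpy as np
from scipy.spatial.transform import Rotation as R
def cam(n):
    s=get_state(); c=read_camera(n)
    if n=="wrist":
        T=np.eye(4);T[:3,:3]=R.from_rotvec(s["orientation"]).as_matrix();T[:3,3]=s["tool_pos"];T=T@c["hand_eye"]
        c["Rm"],c["o"]=T[:3,:3],T[:3,3]
    else: c["Rm"],c["o"]=R.from_rotvec(c["attitude"]).as_matrix(),np.array(c["origin"])
    c["D"]=np.array([c["k1"],0,0,0,0.])
    return c
def rays(c,px):
    p=cv2.undistortPoints(np.array(px,float).reshape(-1,1,2),c["intrinsics"],c["D"]).reshape(-1,2)
    return np.c_[p[:,0],-p[:,1],-np.ones(len(p))]@c["Rm"].T
def plane(c,px,z):
    d=rays(c,px); return c["o"]+d*((z-c["o"][2])/d[:,2])[:,None]
def pts(c,px):
    px=np.array(px,int).reshape(-1,2); return c["o"]+rays(c,px)*c["range_z"][px[:,1],px[:,0]][:,None]
def proj(c,P):
    q=(np.array(P,float).reshape(-1,3)-c["o"])@c["Rm"]; q=q*[1,-1,-1]
    return cv2.projectPoints(q.reshape(-1,1,3),np.zeros(3),np.zeros(3),c["intrinsics"],c["D"])[0].reshape(-1,2)
def crop(c,x0,y0,x1,y1,k,name):
    cv2.imwrite("pics/"+name,cv2.resize(c["img"][y0:y1,x0:x1,::-1],None,fx=k,fy=k,interpolation=cv2.INTER_CUBIC))
E
python3 - <<'E'
from h import *
c=cam("top"); crop(c,200,230,300,320,7,"t1.png"); crop(c,345,190,460,290,6,"t2.png")
s=cam("side"); crop(s,230,240,370,390,4,"s1.png")
for n,p in dict(brush=[(230,253),(265,261)],control=[(244,290),(234,255),(246,272)],caddy=[(405,258),(400,218)]).items(): print(n,pts(c,p).round(3).tolist())
E
```

```text
brush [[0.529, 0.25, 0.173], [0.503, 0.146, 0.173]]
control [[0.421, 0.212, 0.146], [0.523, 0.238, 0.174], [0.476, 0.209, 0.133]]
caddy [[0.526, -0.298, 0.005], [0.646, -0.276, 0.077]]
```

View pics/t1.png

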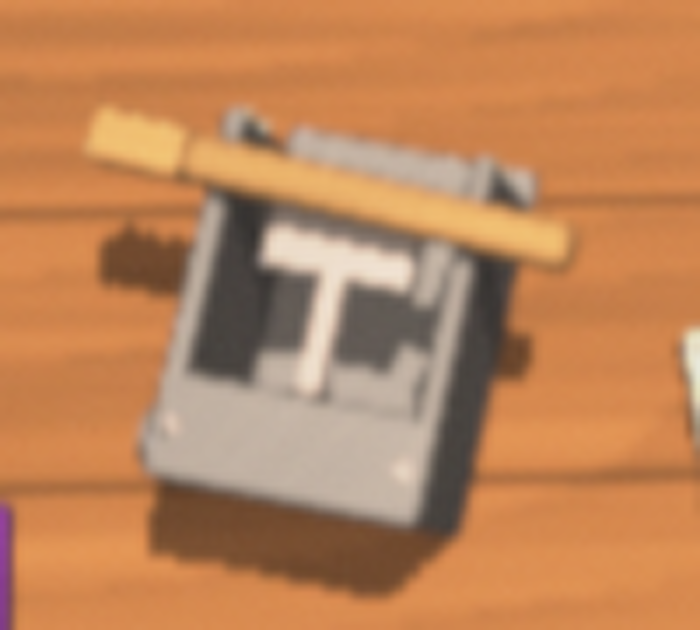

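View pics/t2.png

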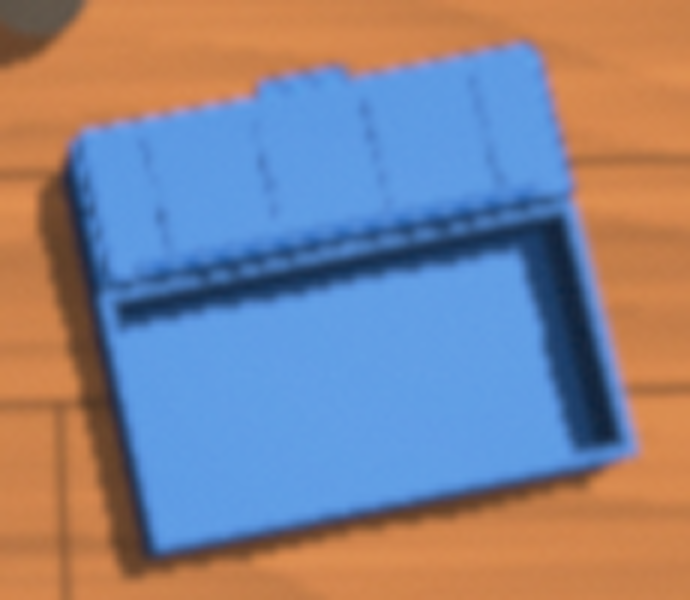

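View pics/s1.png

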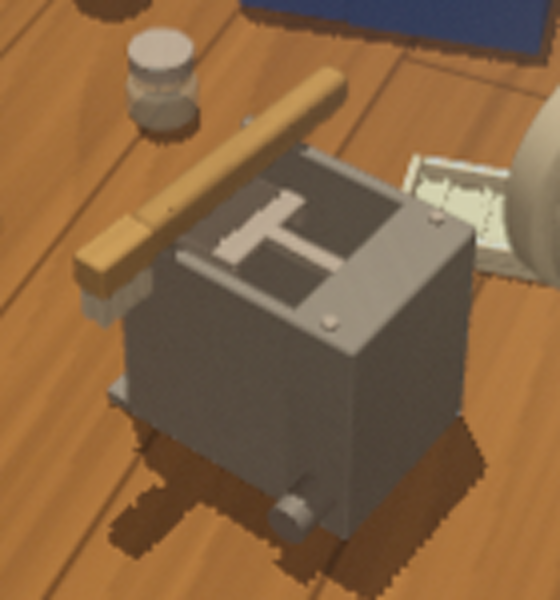

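```bash
cat >> h.py <<'E'
def cloud(c,x0,y0,x1,y1):
    u,v=np.meshgrid(np.arange(x0,x1),np.arange(y0,y1)); px=np.c_[u.ravel(),v.ravel()]
    ok=c["range_z"][px[:,1],px[:,0]]>0; px=px[ok]
    return px,pts(c,px),c["img"][px[:,1],px[:,0]]
def rect(P): 
    r=cv2.minAreaRect((P[:,:2]*1000).astype(np.float32)); return r, cv2.boxPoints(r).round(0).tolist()
E
python3 - <<'E'
from h import *
c=cam("top")
px,P,C=cloud(c,200,230,300,320)
hsv=cv2.cvtColor(C[None],cv2.COLOR_RGB2HSV)[0]
a=(P[:,2]>.135)&(P[:,2]<.16)&(hsv[:,1]<90); print("ctl",a.sum(),rect(P[a]),P[a,2].mean())
b=(P[:,2]>.155)&(hsv[:,1]>90); print("brush",b.sum(),rect(P[b]),np.median(P[b,2]))
print("rim corners plane",plane(c,[(221.1,296.4),(259.7,304.6)],.15).round(4).tolist())
d=P[b];m=d.mean(0)
px,P,C=cloud(c,345,190,460,290)
hsv=cv2.cvtColor(C[None],cv2.COLOR_RGB2HSV)[0]; bl=(hsv[:,0]>95)&(hsv[:,0]<125)&(hsv[:,1]>120)
a=bl&(P[:,2]<.012); print("floor",rect(P[a]))
a=bl&(P[:,2]>.05)&(P[:,2]<.068); print("rim",rect(P[a]))
a=bl&(P[:,2]>.068); print("lid",rect(P[a]),np.median(P[a,2]))
a=bl&(P[:,2]>.05); print("all",rect(P[a]))
s=cam("side")
px,P,C=cloud(s,240,240,330,320)
hsv=cv2.cvtColor(C[None],cv2.COLOR_RGB2HSV)[0]
b=(P[:,2]>.158)&(hsv[:,1]>90); print("brush side",b.sum(),rect(P[b]),np.percentile(P[b,2],[50,95]))
px,P,C=cloud(s,250,270,360,380)
hsv=cv2.cvtColor(C[None],cv2.COLOR_RGB2HSV)[0]
a=(P[:,2]>.143)&(P[:,2]<.157)&(hsv[:,1]<90); print("ctl side",a.sum(),rect(P[a]))
E
```

```text
ctl 1008 (((466.293701171875, 208.64193725585938), (120.92070007324219, 161.0068817138672), 77.18543243408203), [[374.0, 168.0], [531.0, 132.0], [558.0, 250.0], [401.0, 285.0]]) 0.14739426696892619
brush 495 (((516.9165649414062, 200.56155395507812), (210.19007873535156, 22.343557357788086), 75.14529418945312), [[479.0, 102.0], [501.0, 96.0], [555.0, 299.0], [533.0, 305.0]]) 0.17320292932201453
rim corners plane [[0.4037, 0.2793, 0.15], [0.377, 0.165, 0.15]]
floor (((540.4528198242188, -293.45977783203125), (127.18476867675781, 244.49191284179688), 10.193105697631836), [[456.0, -184.0], [499.0, -425.0], [625.0, -403.0], [581.0, -162.0]])
rim (((573.5620727539062, -283.17425537109375), (216.0550079345703, 262.3753662109375), 10.174263000488281), [[444.0, -173.0], [490.0, -431.0], [703.0, -393.0], [657.0, -135.0]])
lid (((651.6280517578125, -268.057373046875), (92.64663696289062, 259.6127014160156), 10.262433052062988), [[583.0, -149.0], [629.0, -404.0], [720.0, -388.0], [674.0, -132.0]]) 0.07628255000303352
all (((582.3680419921875, -281.52886962890625), (233.7562713623047, 262.4048156738281), 10.248969078063965), [[444.0, -173.0], [491.0, -431.0], [721.0, -390.0], [674.0, -132.0]])
brush side 899 (((517.482177734375, 201.8858642578125), (213.0523223876953, 24.125545501708984), 74.9449691772461), [[478.0, 102.0], [501.0, 96.0], [557.0, 302.0], [534.0, 308.0]]) [0.17273806 0.17638779]
ctl side 1282 (((462.74591064453125, 229.81546020507812), (165.10491943359375, 156.3131561279297), 83.88926696777344), [[376.0, 156.0], [532.0, 139.0], [549.0, 304.0], [394.0, 320.0]])
```

```bash
cat >> h.py <<'E'
def show():
    s=get_state(); M=R.from_rotvec(s["orientation"]).as_matrix()
    print("t",round(s["t"],2),"pos",np.round(s["tool_pos"],4).tolist(),"yawY %.1f"%np.degrees(np.arctan2(M[1,1],M[0,1])),"xax",M[:,0].round(3).tolist(),"F",np.round(s["wrist_force"],1).tolist(),"w %.4f"%s["gripper_width"],"q6 %.2f"%s["q"][5]); return s,M
def goto(p,yaw):
    """tool straight down at yaw of tool y: prints turn in tool axes (deg), shift cm in present and in turned axes"""
    s,M=show(); y=np.array([np.cos(np.radians(yaw)),np.sin(np.radians(yaw)),0]); x=np.array([0,0,-1.])
    N=np.c_[x,y,np.cross(x,y)]
    d=(np.array(p)-s["tool_pos"])*100
    print("turn",np.degrees(R.from_matrix(M.T@N).as_rotvec()).round(2),"shift before turn",(M.T@d).round(2),"after",(N.T@d).round(2))
E
python3 - <<'E'
from h import *
goto([.5143,.191,.25],-15)
goto([.5143,.191,.25],165)
E
```

```text
t 0.35 pos [0.1862, 0.5439, 0.2144] yawY 71.1 xax [-0.0, -0.0, -1.0] F [0.2, 0.3, 0.7] w 0.0917 q6 -0.21
turn [8.61e+01 2.00e-02 2.00e-02] shift before turn [ -3.56 -22.76  42.47] after [-3.56 40.83 25.59]
t 0.35 pos [0.1862, 0.5439, 0.2144] yawY 71.1 xax [-0.0, -0.0, -1.0] F [0.2, 0.3, 0.7] w 0.0917 q6 -0.21
turn [-9.39e+01 -2.00e-02  2.00e-02] shift before turn [ -3.56 -22.76  42.47] after [ -3.56 -40.83 -25.59]
```

```bash
python3 -m handwheel '[-3.5,0,0,0,0,0,-0.3, 0,-2.8,5.3,0,0,0,-0.3, 0,-2.8,5.3,0,0,0,-0.3, 0,-2.8,5.3,0,0,0,-0.3, 0,-2.8,5.3,0,0,0,-0.3]' 30; python3 -m handwheel '[0,-2.8,5.3,0,0,0,-0.3, 0,-2.8,5.3,0,0,0,-0.3, 0,-2.8,5.3,0,0,0,-0.3, 0,-2.8,5.3,0,0,0,-0.3, 0,0,0,10.6,0,0,-0.3]'; python3 -m handwheel '[0,0,0,10.6,0,0,-0.3, 0,0,0,10.6,0,0,-0.3, 0,0,0,10.6,0,0,-0.3, 0,0,0,10.6,0,0,-0.3, 0,0,0,10.6,0,0,-0.3]'; python3 -m handwheel '[0,0,0,10.6,0,0,-0.3, 0,0,0,10.6,0,0,-0.3, 0,0,0,1,0,0,-0.3]'
python3 - <<'E'
from h import *
goto([.5143,.191,.25],-15)
c=cam("wrist"); crop(c,0,0,640,480,1,"w1.png")
print(proj(c,[[.505,.200,.136],[.514,.191,.174]]))
E
```

```text
t: 0.98
tool_pos: [0.3516, 0.3679, 0.2498]
orientation: [0.259, 1.555, -0.258]
wrist_force: [0.1, 0.6, 0.8]
gripper_width: 0.0597
t: 1.6
tool_pos: [0.5171, 0.1914, 0.2493]
orientation: [0.41, 1.531, -0.411]
wrist_force: [-0.7, -0.2, 0.4]
gripper_width: 0.0602
t: 2.22
tool_pos: [0.5148, 0.1947, 0.2496]
orientation: [1.117, 1.266, -1.117]
wrist_force: [1.0, -0.1, -0.2]
gripper_width: 0.0594
t: 2.6
tool_pos: [0.5148, 0.1947, 0.2496]
orientation: [1.395, 1.077, -1.395]
wrist_force: [-0.6, 0.1, -0.5]
gripper_width: 0.0598
t 2.6 pos [0.5148, 0.1947, 0.2496] yawY -14.6 xax [-0.0, -0.0, -1.0] F [-0.6, 0.1, -0.5] w 0.0598 q6 0.40
turn [0.37 0.   0.  ] shift before turn [-0.04  0.05  0.37] after [-0.04  0.05  0.37]
[[301.99712737 237.22989555]
 [317.71928789 261.9981873 ]]
```

View pics/w1.png

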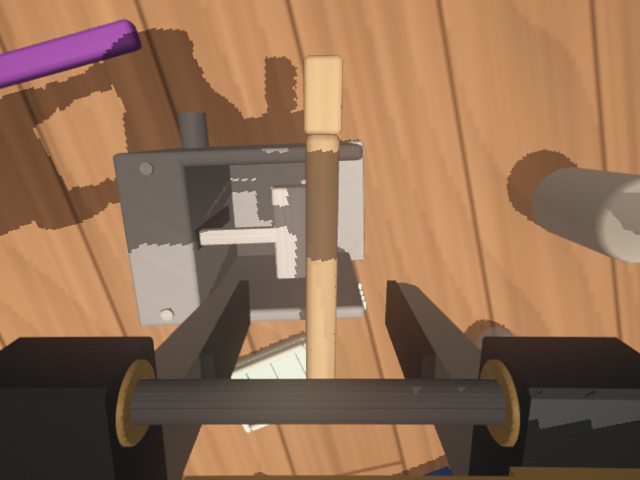

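```bash
python3 - <<'E'
from h import *
c=cam("wrist")
L=[(306,v) for v in ()]
hsv=cv2.cvtColor(c["img"],cv2.COLOR_RGB2HSV)
px,P,C=cloud(c,270,40,380,375)
b=(P[:,2]>.163); print(b.sum(),rect(P[b]))
t=plane(c,[(305,57),(341,57),(307.5,250),(339,250),(322,57)],.174); print(t.round(4).tolist())
# brush centreline from rows 150..300
m=np.zeros((480,640),bool); m[px[b][:,1],px[b][:,0]]=1
for v in (80,160,200,240,280,320,360):
    u=np.where(m[v])[0]; q=plane(c,[(u.min(),v),(u.max(),v)],.174); print(v,u.min(),u.max(),q.mean(0).round(4),np.linalg.norm(q[0]-q[1]).round(4))
# column rear corners
print(plane(c,[(115,155),(141,325),(361,142),(364,318)],.15).round(4).tolist())
E
```

```text
10580 (((521.0127563476562, 208.50048828125), (199.2065887451172, 21.560514450073242), 74.81002807617188), [[485.0, 115.0], [505.0, 110.0], [558.0, 302.0], [537.0, 307.0]])
[[0.5369, 0.3054, 0.174], [0.5558, 0.3004, 0.174], [0.5099, 0.2, 0.174], [0.5286, 0.1951, 0.174], [0.5458, 0.3031, 0.174]]
80 304 342 [0.5434 0.2917 0.174 ] 0.0209
160 306 338 [0.5321 0.25   0.174 ] 0.0185
200 306 338 [0.5262 0.2275 0.174 ] 0.019
240 307 337 [0.5201 0.2039 0.174 ] 0.0182
280 306 336 [0.513  0.1791 0.174 ] 0.0187
320 306 335 [0.5059 0.153  0.174 ] 0.0185
360 306 335 [0.4988 0.1255 0.174 ] 0.019
[[0.4065, 0.2845, 0.15], [0.3806, 0.1706, 0.15], [0.5584, 0.2531, 0.15], [0.5331, 0.1359, 0.15]]
```

```bash
python3 -m handwheel '[0,0.2,0.33,0.3,0,0,-0.3, 3,0,0,0,0,0,-0.3, 3,0,0,0,0,0,-0.3, 2.2,0,0,0,0,0,-0.3, 2,0,0,0,0,0,-0.3]' 30; python3 -m handwheel '[0,0,0,0,0,0,1, 0,0,0,0,0,0,1, 0,0,0,0,0,0,1, 0,0,0,0,0,0,1]' 30
python3 - <<'E'
from h import *
show()
c=cam("side"); crop(c,200,180,400,390,3,"s2.png")
E
```

```text
t: 3.32
tool_pos: [0.5158, 0.1908, 0.1466]
orientation: [1.398, 1.075, -1.399]
wrist_force: [-0.4, -0.6, 0.3]
gripper_width: 0.0599
t: 3.82
tool_pos: [0.5164, 0.1911, 0.1484]
orientation: [1.4, 1.073, -1.398]
wrist_force: [-0.1, 0.6, 0.2]
gripper_width: 0.0218
t 3.83 pos [0.5164, 0.1911, 0.1484] yawY -15.0 xax [0.001, 0.0, -1.0] F [-0.1, 0.6, 0.2] w 0.0218 q6 0.40
```

View pics/s2.png

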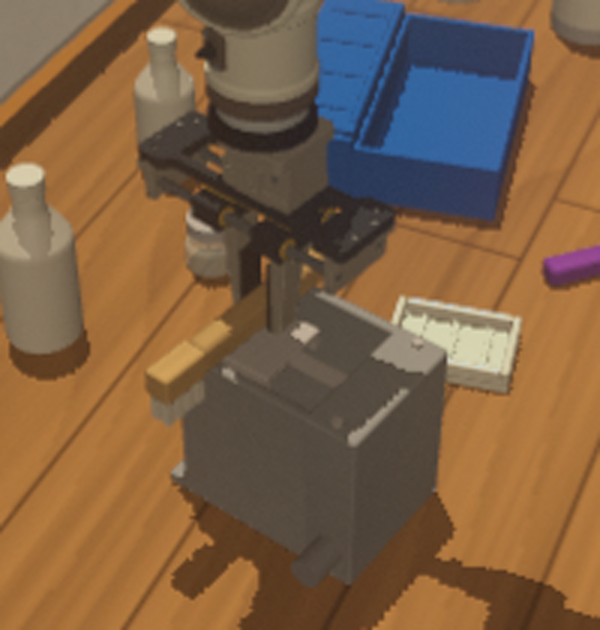

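```bash
python3 -m handwheel '[0,0,0,0,0,0,1, 0,0,0,0,0,0,1]' 30; python3 -m handwheel '[-1.5,0,0,0,0,0,1, -3,0,0,0,0,0,1, -3.5,0,0,0,0,0,1, -3,0,0,0,0,0,1]'
python3 - <<'E'
from h import *
goto([.535,-.30,.26],10.2)
c=cam("wrist"); crop(c,0,0,640,480,1,"w3.png")
E
```

```text
t: 4.12
tool_pos: [0.5164, 0.1911, 0.1484]
orientation: [1.4, 1.073, -1.398]
wrist_force: [-1.0, -0.9, 5.1]
gripper_width: 0.0197
t: 4.62
tool_pos: [0.5159, 0.1911, 0.2595]
orientation: [1.4, 1.073, -1.399]
wrist_force: [-0.8, 1.2, -0.4]
gripper_width: 0.0197
t 4.62 pos [0.5159, 0.1911, 0.2595] yawY -15.0 xax [0.001, 0.0, -1.0] F [-0.8, 1.2, -0.4] w 0.0197 q6 0.40
turn [-2.52e+01 -1.00e-02 -4.00e-02] shift before turn [-0.06 14.55 46.94] after [-0.05 -6.82 48.67]
```

View pics/w3.png

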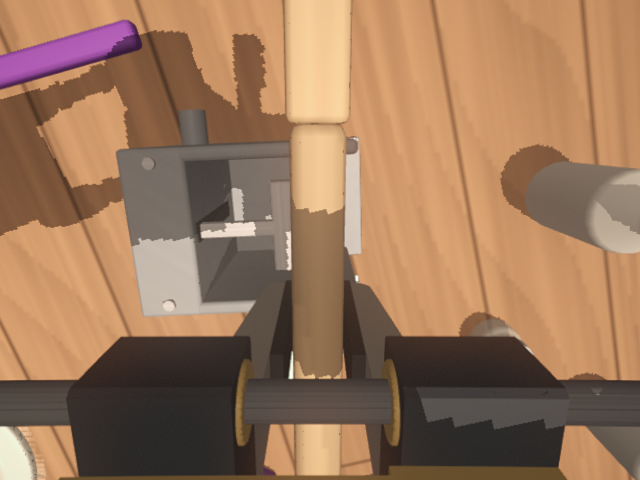

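```bash
python3 -m handwheel '[0,0,0,-8.4,0,0,1, 0,0,0,-8.4,0,0,1, 0,0,0,-8.4,0,0,1, 0,-0.7,5.4,0,0,0,1, 0,-0.7,5.4,0,0,0,1]'; python3 -m handwheel '[0,-0.7,5.4,0,0,0,1, 0,-0.7,5.4,0,0,0,1, 0,-0.7,5.4,0,0,0,1, 0,-0.7,5.4,0,0,0,1, 0,-0.7,5.4,0,0,0,1]';python3 -m handwheel '[0,-0.7,5.4,0,0,0,1, 0,-0.7,5.4,0,0,0,1, 0,0,0,0,0,0,1]'
python3 - <<'E'
from h import *
goto([.5404,-.3018,.26],10.2)
c=cam("wrist"); crop(c,0,0,640,480,1,"w4.png")
t=cam("top"); crop(t,320,170,480,300,5,"t4.png")
E
```

```text
t: 5.3
tool_pos: [0.5209, 0.0815, 0.2571]
orientation: [1.075, 1.289, -1.076]
wrist_force: [0.6, 0.5, -0.7]
gripper_width: 0.0199
t: 5.92
tool_pos: [0.5343, -0.1913, 0.2572]
orientation: [1.077, 1.289, -1.077]
wrist_force: [0.4, -0.9, -1.5]
gripper_width: 0.0197
t: 6.3
tool_pos: [0.5391, -0.3017, 0.2564]
orientation: [1.08, 1.288, -1.081]
wrist_force: [-0.1, 0.0, 0.1]
gripper_width: 0.0199
t 6.3 pos [0.5391, -0.3017, 0.2564] yawY 9.9 xax [-0.001, 0.0, -1.0] F [-0.1, 0.0, 0.1] w 0.0199 q6 -0.88
turn [-0.25 -0.03  0.08] shift before turn [-0.36  0.13  0.04] after [-0.36  0.13  0.04]
```

View pics/w4.png

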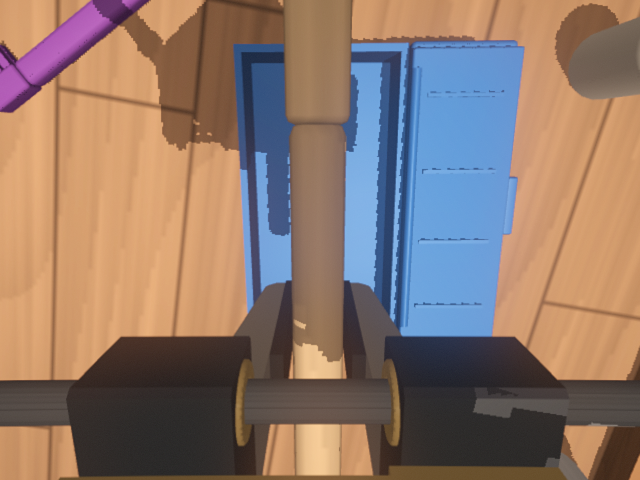

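View pics/t4.png

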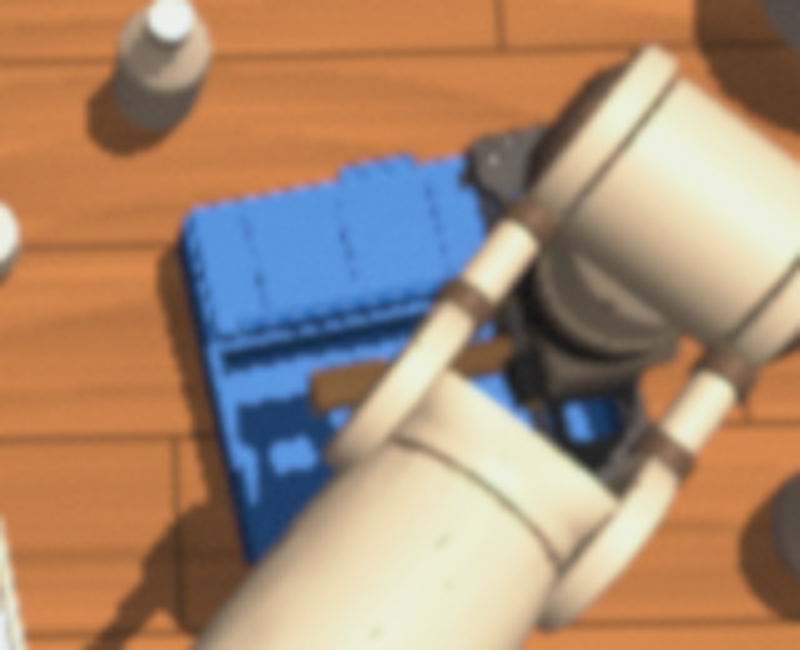

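```bash
python3 - <<'E'
from h import *
c=cam("wrist")
p=plane(c,[(236,45),(407,44),(243,250)],.06); print(p.round(4).tolist())
p=plane(c,[(254,66),(388,64)],.006); print("floor corners",p.round(4).tolist())
a=p.mean(0); d=p[1]-p[0]; d/=np.linalg.norm(d); print("centre",a+np.array([d[1],-d[0],0])*.125, "yaw",np.degrees(np.arctan2(d[1],d[0])), np.linalg.norm(p[1]-p[0]))
E
```

```text
[[0.4506, -0.1699, 0.06], [0.5861, -0.1452, 0.06], [0.4781, -0.3392, 0.06]]
floor corners [[0.458, -0.1762, 0.006], [0.5812, -0.1527, 0.006]]
centre [ 0.54302868 -0.28723236  0.006     ] yaw 10.819022788591274 0.1254559920710643
```

```bash
python3 -m handwheel '[0,0.42,-0.32,-0.3,0,0,1, 0,0,0,0,7.2,0,1, 4.9,0,0.62,0,0,0,1, 4.9,0,0.62,0,0,0,1, 4.9,0,0.62,0,0,0,1]';python3 -m handwheel '[2.9,0,0.37,0,0,0,1, 2,0,0.25,0,0,0,1, 0,0,0,0,0,0,1]'
python3 - <<'E'
from h import *
show()
c=cam("wrist"); crop(c,0,0,640,480,1,"w5.png")
t=cam("side"); crop(t,270,150,430,280,5,"s5.png")
E
```

```text
t: 7.08
tool_pos: [0.5442, -0.2932, 0.1084]
orientation: [1.154, 1.39, -1.017]
wrist_force: [-0.4, 0.4, -0.7]
gripper_width: 0.0195
t: 7.45
tool_pos: [0.5432, -0.2932, 0.059]
orientation: [1.155, 1.393, -1.018]
wrist_force: [1.8, -0.2, -0.3]
gripper_width: 0.02
t 7.45 pos [0.5432, -0.2932, 0.059] yawY 10.6 xax [-0.025, 0.125, -0.992] F [1.8, -0.2, -0.3] w 0.0200 q6 -0.95
```

View pics/w5.png

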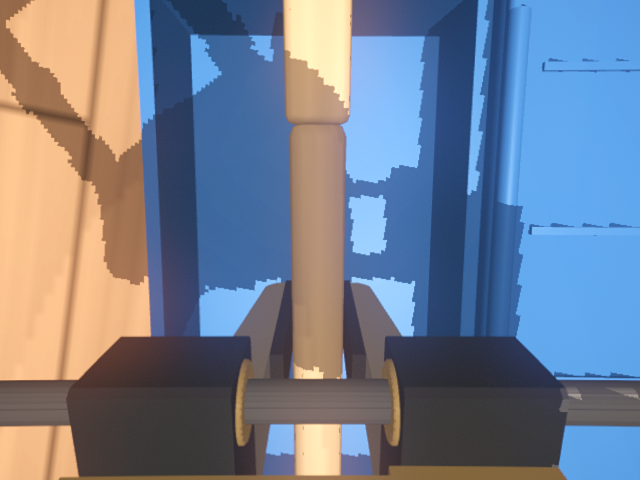

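View pics/s5.png

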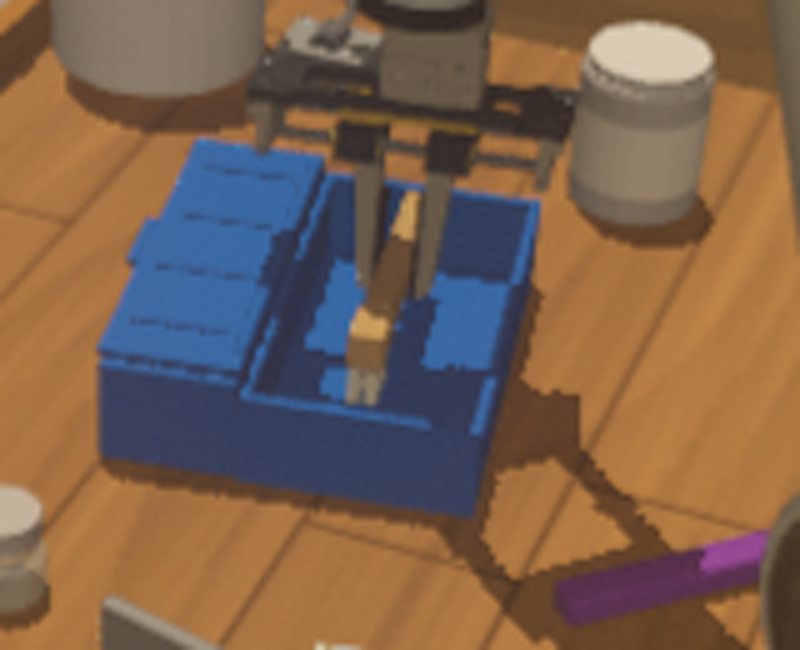

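```bash
python3 -m handwheel '[1.5,0,0.58,0,0,0,1, 1.3,0,0.17,0,0,0,1, 0.7,0,0.09,0,0,0,1, 0,0,0,0,0,0,1]';python3 -m handwheel '[0.3,0,0.04,0,0,0,1, 0,0,0,0,0,0,1]';python3 -m handwheel '[0.2,0,0.03,0,0,0,1, 0,0,0,0,0,0,1]'
```

```text
t: 8.05
tool_pos: [0.5437, -0.298, 0.0232]
orientation: [1.156, 1.392, -1.019]
wrist_force: [0.4, 0.6, -0.8]
gripper_width: 0.0196
t: 8.3
tool_pos: [0.5444, -0.2985, 0.0214]
orientation: [1.156, 1.389, -1.019]
wrist_force: [-0.4, -0.6, 0.1]
gripper_width: 0.0197
t: 8.55
tool_pos: [0.5443, -0.2985, 0.0192]
orientation: [1.156, 1.39, -1.019]
wrist_force: [0.4, -0.1, -0.8]
gripper_width: 0.0196
```

```bash
python3 -m handwheel '[0.1,0,0.01,0,0,0,1, 0,0,0,0,0,0,1]';python3 -m handwheel '[0.1,0,0.01,0,0,0,1, 0,0,0,0,0,0,1]';python3 -m handwheel '[0.1,0,0.01,0,0,0,1, 0,0,0,0,0,0,1]';python3 -c "
from h import *
show()
t=cam('side'); crop(t,270,150,430,280,5,'s6.png')"
```

```text
t: 8.8
tool_pos: [0.5443, -0.2984, 0.0181]
orientation: [1.156, 1.39, -1.019]
wrist_force: [-0.1, -0.8, -0.8]
gripper_width: 0.0198
t: 9.05
tool_pos: [0.5442, -0.2984, 0.0171]
orientation: [1.156, 1.39, -1.019]
wrist_force: [0.6, -0.2, -1.0]
gripper_width: 0.0196
t: 9.3
tool_pos: [0.5445, -0.2986, 0.0164]
orientation: [1.156, 1.389, -1.019]
wrist_force: [0.1, -0.1, 0.5]
gripper_width: 0.0198
t 9.3 pos [0.5445, -0.2986, 0.0164] yawY 10.5 xax [-0.023, 0.123, -0.992] F [0.1, -0.1, 0.5] w 0.0198 q6 -0.96
```

View pics/s6.png

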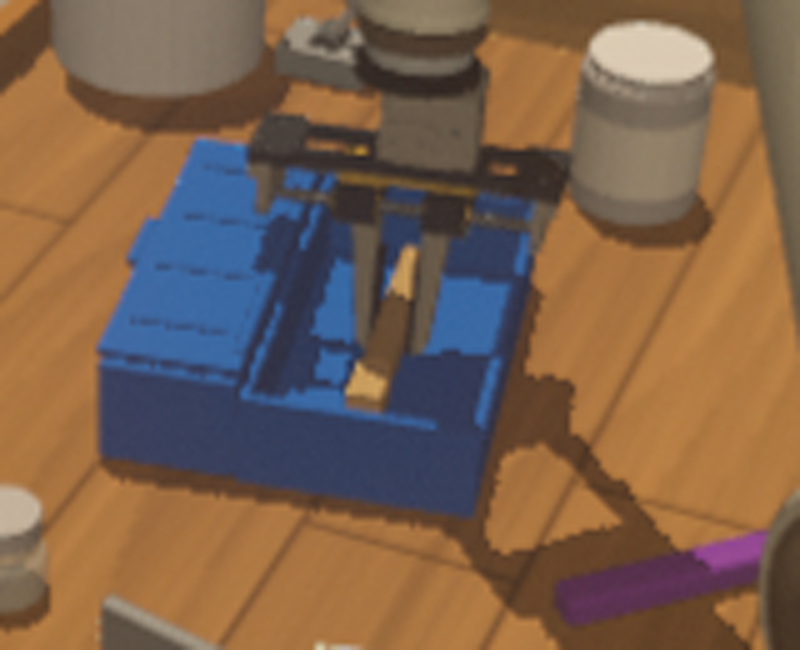

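```bash
python3 -m handwheel '[0.1,0,0.01,0,0,0,1, 0,0,0,0,0,0,1]';python3 -m handwheel '[0.1,0,0.01,0,0,0,1, 0,0,0,0,0,0,1]'
```

```text
t: 9.6
tool_pos: [0.5445, -0.2986, 0.0163]
orientation: [1.155, 1.39, -1.019]
wrist_force: [-2.7, 1.4, 6.6]
gripper_width: 0.0198
t: 9.85
tool_pos: [0.5445, -0.2986, 0.0162]
orientation: [1.155, 1.39, -1.019]
wrist_force: [-4.1, 1.7, 11.5]
gripper_width: 0.0198
```

```bash
python3 -c "
from h import *
t=cam('side');px,P,C=cloud(t,320,190,370,240)
hsv=cv2.cvtColor(C[None],cv2.COLOR_RGB2HSV)[0]
b=(hsv[:,0]<30)&(hsv[:,1]>60)
u=np.array([-.177,.984]);Q=P[b];a=(Q[:,:2]-[.5445,-.2986])@u
for lo in range(-100,120,20):
    m=(a>lo/1000)&(a<lo/1000+.02)
    if m.sum()>3: print(lo,m.sum(),np.percentile(Q[m,2],[10,50,90]).round(4))
"
```

```text
-100 4 [0.0307 0.0316 0.0326]
-80 9 [0.032  0.0338 0.0348]
-60 11 [0.0351 0.0367 0.0386]
-40 10 [0.0369 0.0395 0.0409]
-20 59 [0.0396 0.0772 0.0969]
0 210 [0.0363 0.0662 0.1225]
20 28 [0.0399 0.0464 0.124 ]
40 28 [0.0009 0.0467 0.051 ]
60 26 [0.0172 0.0498 0.0532]
80 24 [0.0491 0.0545 0.056 ]
100 34 [0.0477 0.0552 0.0578]
```

```bash
python3 -m handwheel '[-0.1,0,-0.01,0,0,0,1, 0,0,0,0,0,0,0.3, 0,0,0,0,0,0,0, 0,0,0,0,0,0,0]'; python3 -c "
from h import *
show()
c=cam('wrist'); crop(c,0,0,640,480,1,'w7.png')"
```

```text
t: 10.4
tool_pos: [0.5442, -0.2983, 0.0148]
orientation: [1.156, 1.39, -1.019]
wrist_force: [-0.1, 0.9, -0.2]
gripper_width: 0.0455
t 10.4 pos [0.5442, -0.2983, 0.0148] yawY 10.5 xax [-0.023, 0.124, -0.992] F [-0.1, 0.9, -0.2] w 0.0455 q6 -0.96
```

View pics/w7.png

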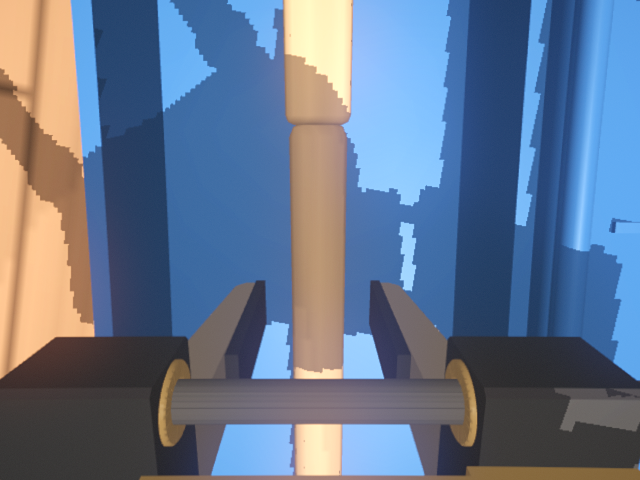

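```bash
python3 -m handwheel '[-2,0,0,0,0,0,0, -5,0,0,0,0,0,0, -6,0,0,0,0,0,0, -6,0,0,0,0,0,0, -5,0,0,0,0,0,0]'; python3 -m handwheel '[0,0,0,0,-7.2,0,1, 0,0,0,0,0,0,1]' 30; python3 -c "
from h import *
goto([.507,.201,.25],-12.8)
c=cam('wrist'); crop(c,0,0,640,480,1,'w8.png')"
```

```text
t: 11.08
tool_pos: [0.5501, -0.3287, 0.258]
orientation: [1.155, 1.385, -1.019]
wrist_force: [0.5, -0.2, -1.4]
gripper_width: 0.0457
t: 11.32
tool_pos: [0.5501, -0.3267, 0.2557]
orientation: [1.072, 1.289, -1.071]
wrist_force: [-0.4, -0.0, -0.3]
gripper_width: 0.028
t 11.32 pos [0.5501, -0.3267, 0.2557] yawY 10.6 xax [0.002, -0.001, -1.0] F [-0.4, -0.0, -0.3] w 0.0280 q6 -0.91
turn [23.41  0.05 -0.12] shift before turn [  0.51   5.48 -52.67] after [  0.57 -15.89 -50.51]
```

View pics/w8.png

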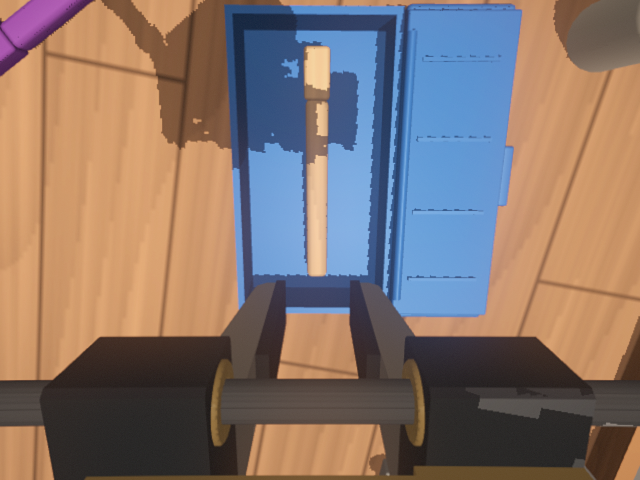

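The picture shows the brush, at (317,160), lying lengthwise inside the bay and released. I'll go back to the control next.

```bash
python3 -m handwheel '[0,0.6,-5.8,0,0,0,1, 0,0.6,-5.8,0,0,0,1, 0,0.6,-5.8,0,0,0,1, 0,0.6,-5.8,0,0,0,1, 0,0.6,-5.8,0,0,0,1]' 30; python3 -m handwheel '[0,0.6,-5.8,0,0,0,1, 0,0.6,-5.8,0,0,0,1, 0,0.6,-5.8,0,0,0,1, 0,0.7,-6.0,0,0,0,1]';python3 -m handwheel '[0,0,0,7.8,0,0,1, 0,0,0,7.8,0,0,1, 0,0,0,7.8,0,0,1, 0,0,0,0,0,0,1]'; python3 -c "
from h import *
goto([.507,.201,.25],-12.8)
c=cam('wrist'); crop(c,0,0,640,480,1,'w9.png')
px,P,C=cloud(c,180,150,400,340)
m=(P[:,2]>.128)&(P[:,2]<.142)
g=np.zeros((480,640),np.uint8); g[px[m][:,1],px[m][:,0]]=255
print(m.sum(),rect(P[m]))
n,l,st,ce=cv2.connectedComponentsWithStats(g)
for i in range(1,n):
    if st[i,4]>100: print(st[i],ce[i]); k=l[px[:,1],px[:,0]]==i; print(rect(P[k]),np.median(P[k,2]))
cv2.imwrite('pics/g9.png',g)"
```

```text
t: 12.0
tool_pos: [0.5257, -0.0359, 0.2527]
orientation: [1.074, 1.293, -1.075]
wrist_force: [0.3, 0.2, 0.3]
gripper_width: 0.0007
t: 12.5
tool_pos: [0.5079, 0.1986, 0.2528]
orientation: [1.073, 1.293, -1.076]
wrist_force: [1.6, 0.6, 0.0]
gripper_width: 0.0002
t: 13.0
tool_pos: [0.5082, 0.1969, 0.2526]
orientation: [1.371, 1.097, -1.375]
wrist_force: [-0.2, -0.1, -0.3]
gripper_width: 0.0003
t 13.0 pos [0.5082, 0.1969, 0.2526] yawY -12.8 xax [-0.003, 0.0, -1.0] F [-0.2, -0.1, -0.3] w 0.0003 q6 0.37
turn [-0.05  0.02  0.16] shift before turn [ 0.27 -0.21 -0.37] after [ 0.26 -0.21 -0.37]
8102 (((490.7591857910156, 205.0258026123047), (115.00089263916016, 117.04576110839844), 77.5675277709961), [[421.0, 161.0], [536.0, 136.0], [560.0, 249.0], [446.0, 274.0]])
[ 202  164  145  140 7964] [291.77473631 234.86263184]
(((481.20147705078125, 206.80172729492188), (99.49443054199219, 97.40140533447266), 77.41564178466797), [[423.0, 169.0], [518.0, 148.0], [540.0, 245.0], [445.0, 266.0]]) 0.1350956070368195
[353 295  20  15 130] [362.46923077 299.44615385]
(((531.2400512695312, 143.658935546875), (5.161240577697754, 16.251537322998047), 47.66786575317383), [[523.0, 147.0], [536.0, 136.0], [539.0, 140.0], [527.0, 151.0]]) 0.13546510199542722
```

View pics/w9.png

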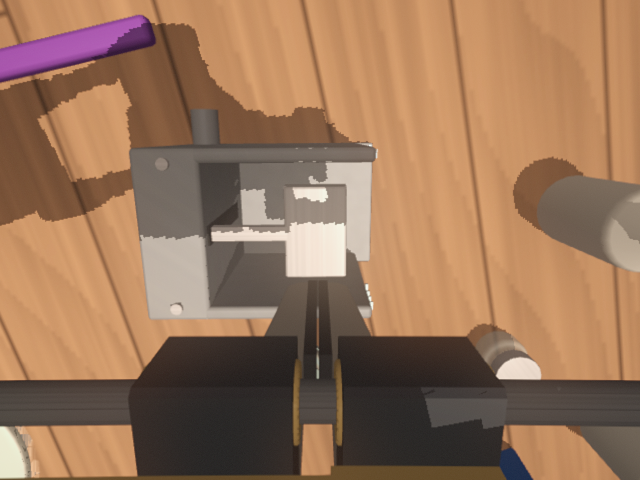

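View pics/g9.png

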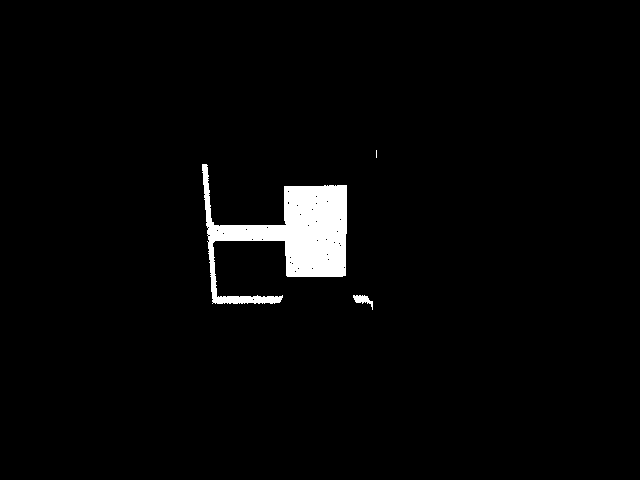

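```bash
python3 -c "
from h import *
c=cam('wrist')
p=plane(c,[(285.5,185),(347,185),(346.5,276.5),(286.5,276.5)],.136)
print(p.round(4).tolist(),p.mean(0),[np.linalg.norm(p[i]-p[i-1]).round(4) for i in range(4)])
t=cam('top'); px,P,C=cloud(t,225,245,275,285); m=(P[:,2]>.12)&(P[:,2]<.145); 
crop(t,200,230,300,320,7,'t9.png')
q=p.mean(0); goto([q[0],q[1],.15],-12.8)"
```

```text
[[0.4954, 0.2395, 0.136], [0.5365, 0.2301, 0.136], [0.5225, 0.1654, 0.136], [0.48, 0.1751, 0.136]] [0.50860933 0.20252624 0.136     ] [np.float64(0.0663), np.float64(0.0422), np.float64(0.0662), np.float64(0.0436)]
t 13.15 pos [0.5084, 0.197, 0.253] yawY -12.8 xax [-0.001, 0.0, -1.0] F [0.3, -0.0, 0.0] w 0.0006 q6 0.37
turn [-0.01  0.01  0.08] shift before turn [10.3  -0.08 -0.55] after [10.3  -0.1  -0.55]
```

View pics/t9.png

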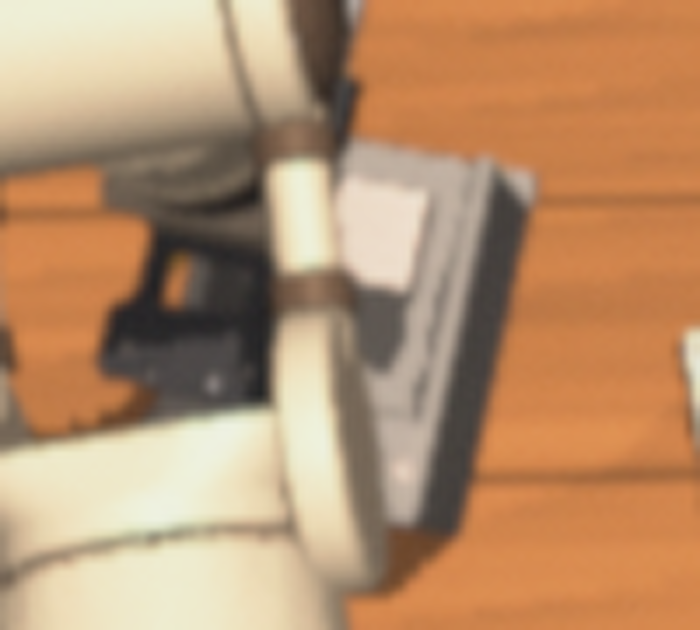

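```bash
python3 -m handwheel '[3,0,-0.5,0,0,0,1, 3,0,0,0,0,0,1, 2.3,0,0,0,0,0,1, 2,0,0,0,0,0,1, 0,0,0,0,0,0,1]' 30;  python3 -m handwheel '[0.5,0,0,0,0,0,1, 0.3,0,0,0,0,0,1, 0,0,0,0,0,0,1]'; for i in 1 2 3; do :; done; python3 -m handwheel '[0.2,0,0,0,0,0,1, 0,0,0,0,0,0,1]'; python3 -m handwheel '[0.2,0,0,0,0,0,1, 0,0,0,0,0,0,1]'; python3 -m handwheel '[0.2,0,0,0,0,0,1, 0,0,0,0,0,0,1]'
```

```text
t: 13.78
tool_pos: [0.5081, 0.2018, 0.1485]
orientation: [1.37, 1.097, -1.376]
wrist_force: [-0.1, -0.1, -0.0]
gripper_width: 0.0007
t: 14.15
tool_pos: [0.5096, 0.2021, 0.1426]
orientation: [1.373, 1.094, -1.373]
wrist_force: [-0.1, -0.2, -0.3]
gripper_width: 0.0005
t: 14.4
tool_pos: [0.5094, 0.2021, 0.1403]
orientation: [1.373, 1.094, -1.373]
wrist_force: [-0.6, 0.4, 0.5]
gripper_width: 0.0003
t: 14.65
tool_pos: [0.5093, 0.2021, 0.1381]
orientation: [1.373, 1.094, -1.373]
wrist_force: [0.3, 0.9, -0.7]
gripper_width: 0.0004
t: 14.9
tool_pos: [0.5096, 0.2022, 0.1364]
orientation: [1.373, 1.094, -1.373]
wrist_force: [-0.1, -0.4, -1.2]
gripper_width: 0.0005
```

```bash
python3 -m handwheel '[0.1,0,0,0,0,0,1, 0,0,0,0,0,0,1]'; python3 -m handwheel '[0.1,0,0,0,0,0,1, 0,0,0,0,0,0,1]';python3 -m handwheel '[0.1,0,0,0,0,0,1, 0,0,0,0,0,0,1]';python3 -m handwheel '[0.2,0,0,0,0,0,1, 0,0,0,0,0,0,1]'; python3 -m handwheel '[0.2,0,0,0,0,0,1, 0,0,0,0,0,0,1]'
```

```text
t: 15.15
tool_pos: [0.5096, 0.2022, 0.1357]
orientation: [1.373, 1.094, -1.373]
wrist_force: [-2.0, -1.0, 4.5]
gripper_width: 0.0001
t: 15.4
tool_pos: [0.5096, 0.2022, 0.1346]
orientation: [1.373, 1.094, -1.373]
wrist_force: [-0.9, -0.2, 4.2]
gripper_width: 0.0007
t: 15.65
tool_pos: [0.5096, 0.2022, 0.1337]
orientation: [1.373, 1.094, -1.373]
wrist_force: [-1.1, 0.1, 6.4]
gripper_width: 0.0006
t: 15.9
tool_pos: [0.5096, 0.2022, 0.1314]
orientation: [1.373, 1.094, -1.373]
wrist_force: [-0.6, -0.5, 4.3]
gripper_width: 0.0
t: 16.15
tool_pos: [0.5096, 0.2021, 0.1293]
orientation: [1.373, 1.094, -1.373]
wrist_force: [0.3, 0.3, 3.7]
gripper_width: 0.0004
```

```bash
H="python3 -m handwheel"; f='grep -E tool_pos|wrist_f'; { python3 -m handwheel '[0.2,0,0,0,0,0,1, 0,0,0,0,0,0,1]'; python3 -m handwheel '[0.1,0,0,0,0,0,1, 0,0,0,0,0,0,1]'; python3 -m handwheel '[0.1,0,0,0,0,0,1, 0,0,0,0,0,0,1]'; python3 -m handwheel '[0.1,0,0,0,0,0,1, 0,0,0,0,0,0,1]'; python3 -m handwheel '[0.1,0,0,0,0,0,1, 0,0,0,0,0,0,1]'; python3 -m handwheel '[0.2,0,0,0,0,0,1, 0,0,0,0,0,0,1]'; python3 -m handwheel '[0.2,0,0,0,0,0,1, 0,0,0,0,0,0,1]'; } | grep -E 'tool_pos|wrist_f'
```

```text
tool_pos: [0.5096, 0.2021, 0.1272]
wrist_force: [0.4, -0.5, 3.9]
tool_pos: [0.5096, 0.2022, 0.1263]
wrist_force: [-0.3, 0.1, 4.1]
tool_pos: [0.5096, 0.2022, 0.1254]
wrist_force: [-0.3, -0.1, 3.8]
tool_pos: [0.5096, 0.2022, 0.1244]
wrist_force: [-0.8, -0.6, 5.1]
tool_pos: [0.5096, 0.2022, 0.1236]
wrist_force: [-1.3, 0.0, 6.1]
tool_pos: [0.5096, 0.2022, 0.1215]
wrist_force: [-0.8, -0.2, 5.2]
tool_pos: [0.5096, 0.2022, 0.1194]
wrist_force: [-0.7, 0.1, 4.8]
```

```bash
{ python3 -m handwheel '[0.2,0,0,0,0,0,1, 0,0,0,0,0,0,1]'; python3 -m handwheel '[0.2,0,0,0,0,0,1, 0,0,0,0,0,0,1]'; python3 -m handwheel '[0.1,0,0,0,0,0,1, 0,0,0,0,0,0,1]'; python3 -m handwheel '[0.1,0,0,0,0,0,1, 0,0,0,0,0,0,1]'; python3 -m handwheel '[0.1,0,0,0,0,0,1, 0,0,0,0,0,0,1]'; python3 -m handwheel '[0.2,0,0,0,0,0,1, 0,0,0,0,0,0,1]'; python3 -m handwheel '[0.2,0,0,0,0,0,1, 0,0,0,0,0,0,1]';python3 -m handwheel '[0.2,0,0,0,0,0,1, 0,0,0,0,0,0,1]'; } | grep -E 'tool_pos|wrist_f'
```

```text
tool_pos: [0.5096, 0.2021, 0.1174]
wrist_force: [-0.3, 1.2, 3.7]
tool_pos: [0.5096, 0.2022, 0.1154]
wrist_force: [-0.6, 0.9, 6.6]
tool_pos: [0.5096, 0.2022, 0.1145]
wrist_force: [-1.5, 0.9, 5.3]
tool_pos: [0.5096, 0.2022, 0.1136]
wrist_force: [-0.5, -0.2, 5.5]
tool_pos: [0.5096, 0.2021, 0.1127]
wrist_force: [-1.6, 0.1, 7.0]
tool_pos: [0.5096, 0.2022, 0.1107]
wrist_force: [-0.9, -0.6, 7.2]
tool_pos: [0.5096, 0.2021, 0.1086]
wrist_force: [-1.0, -0.4, 5.8]
tool_pos: [0.5096, 0.2021, 0.1065]
wrist_force: [-0.7, -0.1, 5.5]
```

```bash
{ python3 -m handwheel '[0.1,0,0,0,0,0,1, 0,0,0,0,0,0,1]'; python3 -m handwheel '[0.1,0,0,0,0,0,1, 0,0,0,0,0,0,1]'; python3 -m handwheel '[0.1,0,0,0,0,0,1, 0,0,0,0,0,0,1]'; python3 -m handwheel '[0.05,0,0,0,0,0,1, 0,0,0,0,0,0,1]';  } | grep -E 'tool_pos|wrist_f'
python3 -c "
from h import *
show()
c=cam('wrist'); crop(c,0,0,640,480,1,'w10.png')
px,P,C=cloud(c,180,150,400,340); print([(h/1000,int(((P[:,2]>h/1000-.0005)&(P[:,2]<=h/1000+.0005)&(abs(P[:,0]-.5086)<.035)&(abs(P[:,1]-.2025)<.03)).sum())) for h in range(95,112)])
t=cam('top'); s=cam('side'); crop(s,200,180,430,390,3,'s10.png'); crop(t,100,130,540,400,1.8,'t10.png')"
```

```text
tool_pos: [0.5096, 0.2022, 0.1056]
wrist_force: [-0.0, 0.7, 6.1]
tool_pos: [0.5096, 0.2022, 0.1047]
wrist_force: [-1.1, -0.4, 6.3]
tool_pos: [0.5096, 0.2021, 0.1037]
wrist_force: [-0.2, -0.1, 7.1]
tool_pos: [0.5096, 0.2022, 0.1032]
wrist_force: [-1.6, -0.2, 6.6]
t 20.9 pos [0.5096, 0.2022, 0.1032] yawY -12.9 xax [0.0, 0.0, -1.0] F [-1.6, -0.2, 6.6] w 0.0002 q6 0.38
[(0.095, 38), (0.096, 42), (0.097, 37), (0.098, 46), (0.099, 51), (0.1, 173), (0.101, 1389), (0.102, 3539), (0.103, 1157), (0.104, 65), (0.105, 42), (0.106, 40), (0.107, 59), (0.108, 65), (0.109, 73), (0.11, 66), (0.111, 63)]
```

View pics/w10.png

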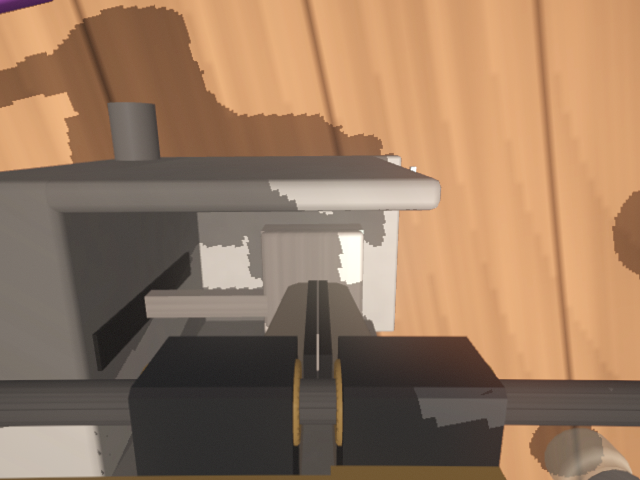

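View pics/s10.png

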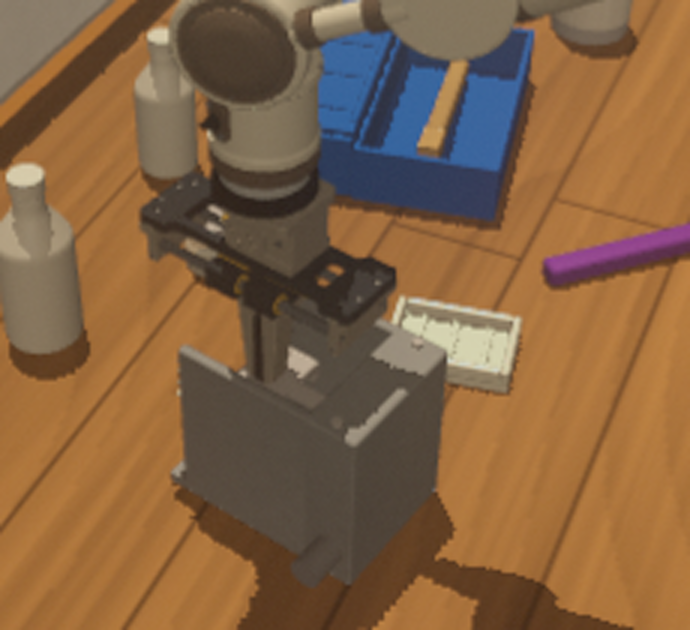

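View pics/t10.png

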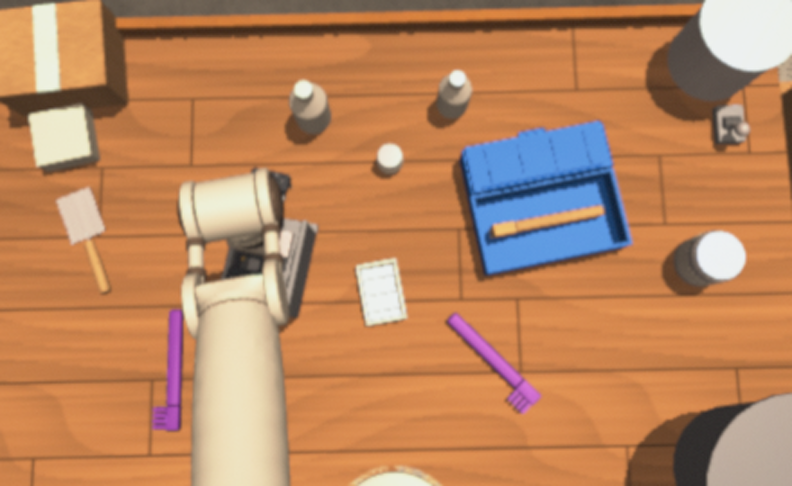

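```bash
python3 -m handwheel '[0.07,0,0,0,0,0,1, 0,0,0,0,0,0,1, 0,0,0,0,0,0,1, 0,0,0,0,0,0,1]'
python3 -c "
from h import *
show()
c=cam('wrist'); px,P,C=cloud(c,265,235,355,280); 
m=(abs(P[:,2]-.102)<.004);print(m.sum(),np.median(P[m,2]));show()"
```

```text
t: 21.55
tool_pos: [0.5096, 0.2022, 0.1026]
orientation: [1.373, 1.094, -1.373]
wrist_force: [-2.1, -1.0, 6.2]
gripper_width: 0.0003
t 21.55 pos [0.5096, 0.2022, 0.1026] yawY -12.9 xax [0.0, -0.0, -1.0] F [-2.1, -1.0, 6.2] w 0.0003 q6 0.38
4036 0.10132827901673958
t 21.6 pos [0.5096, 0.2022, 0.1026] yawY -12.9 xax [0.0, 0.0, -1.0] F [-1.9, 0.9, 7.3] w 0.0002 q6 0.38
```

Two independent measures put the pad at about 33.5 mm of travel, which is the third click and well clear of the 46 mm stop. I'll hand in the job now.

```bash
python3 -c "
from cell import *
print(close_job())"
```

```text
the job is handed in; nothing more can be done
None
```

The grout brush is lying in the caddy's open bay, released. The arm is still holding the lever at the third click, and the job was handed in at about 21.6 s of the 59 s allowed.

- **Brush:** I picked up the wooden brush, not one of the two purple look-alikes. I tilted it about 7° so that the tail and bristles touched the floor together. I opened the fingers after contact: the arm stopped descending at the predicted height, with 11.5 N on the wrist. Later wrist, side and top pictures all show it lying lengthwise in the bay, clear of the walls.
- **Lever:** I pressed the pad with the shut fingers at its centre. The tool had travelled about 33.4 mm since first contact, and the wrist camera's depth reading put the pad about 33.8 mm below its rest height. The third click is at 33 mm and the bottom stop at 46 mm. The holding force was about 6 to 7 N, as expected for the third click.
- **What I could not confirm:** The tick marks on the control's far end faces were never seen, so the click is judged from travel and force. The wrist force rose just after the first and second clicks, at the expected depths, but readings were noisy by about 1 N.
- **Calibration:** The top and wrist cameras disagreed by about 5 mm on where the bay centre was. I used the average.
- **Other objects:** By eye, nothing else in the final top picture had moved from its place in the first one.

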